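# Draw the stop plug, unload the slide fixture, close it again

### The job

Unload the finished lugs from the slide fixture: take the T-handled puller from its stand, screw it clockwise down into the tapped stop plug at the fixture's mouth until its collar lies on the plug, draw the plug straight up out of its pocket and stand it upright in the round dish with the puller still in it. Slide every lug out through the mouth from under the keeper strips and set each one upright on the floor of the tray; then, still by the puller, put the plug back fully home in its pocket, unscrew the puller and stand it back in its stand. Never pinch or push the plug itself with the fingers, and leave the spray can, the magnet and the tube offcut where they are.

Things in the scene. Friction and masses are not known exactly. Their poses are not given: they have to be found in the camera images.
- fixture: Fixed steel slide fixture, 116 mm (x) x 280 mm (y), z up; origin: centre of its underside. A slideway runs along its y: floor 45 mm up, 82 mm wide between side rails, closed by an end block at y = -122 mm and by the stop plug at the other end (+y), the mouth. Lugs stand in it, as many as there are, at any places between y = -118 and +82 mm.
- slideway (a point): Centre of the slideway's covered part, on its floor; axes as the fixture. Two keeper strips reach 106 mm each way along y, over both sides of the lugs' feet: underside 11 mm, top 19 mm (screw heads 25 mm) above the floor, slot of 42 mm between. A foot comes free only by sliding along +y until the lug's centre is over 136 mm past this point; then it lifts off.
- pocket (a point): Centre of the pocket's opening, level with the slideway floor, at the mouth, 106 mm from the fixture's origin along its +y; axes as the fixture. Square blind pocket 47 x 47 mm, 40 mm deep, holding the stop plug. With the plug out, lugs slide across it without falling in. The fixture's floor goes on 34 mm past it along +y, with no rails or strips there.
- plug: Square steel stop plug, 44 x 44 mm, 55 mm tall, 0.45 kg, standing upright in the pocket at the mouth, 15 mm proud of the slideway floor. It has 1.5 mm of room a side and cannot turn there. Its lowest 8 mm are only 40 x 40 mm, to lead it in. Origin: centre of its underside (5 mm above the fixture's when home), z up. To be moved by the puller only; it goes back at any quarter turn.
- plug_mouth (a point): Mouth of the plug's tapped hole, centre of its top face; axes as the plug. Hole 47 mm deep; two-start right-hand thread, 20 mm a turn, 19 mm clear inside, 3.5 mm thick flanks, 3 mm axial play. The starts lie on the +x and -x sides of the top face and run down clockwise seen from above, 0.8 turn each. The thread does not unwind under load.
- puller: Steel T-handled puller, 0.3 kg, upright in its stand, z up along the rod. Origin: centre of the underside of its collar (40 mm dia, 8 mm thick), which rests on the stand and, screwed home, on the plug's top (then 55 mm above the plug's origin; about 3 mm more when the plug hangs from it). Below, a 16.4 mm rod reaches 40 mm down, the last 9 mm tapered.
- puller_bar (a point): Middle of the puller's T bar, 87 mm above the puller's origin; axes as the puller. Bar 90 mm long along x, 18 mm wide along y, 24 mm high: grip it across its width from above. A wrist cannot turn far enough in one go: turn, let go, lift clear, take the bar again.
- puller_lobes (a point): On the rod's axis at the underside of its two thread lobes, 16 mm below the puller's origin; they stick out on its +x and -x sides, 26 mm over both. Bar (x) 40 degrees counter-clockwise of the plug's x: they drop in till the collar is some 8.5 mm above the plug; then some 150 degrees clockwise brings it home. Other angles need up to half a turn more. Unscrew the same way back and lift.
- stand: Fixed puller stand: steel block 70 x 70 x 60 mm on a 100 mm square plate, with a 32 mm round hole 50 mm deep; the puller's collar rests on its top. Origin: centre of its underside. It and the dish may have changed places.
- dish: Fixed round shallow steel dish, 130 mm dia, rim 18 mm high, flat floor 4 mm above its origin (centre of its underside), about 114 mm dia inside.
- tray: Fixed open grey tray for the lugs, 320 mm (its x) x 125 mm (its y), walls 4 mm thick and 24 mm high, floor 4 mm above its origin (centre of its underside). Three lugs fit in a row along its x.
- lug_1: Welded steel pad-eye lug, 0.3 to 0.6 kg; absent in some runs. Origin: centre of the foot's underside, z up. Foot 76 mm (x) x 60 mm (y), 8 mm thick; on it stands an eye plate 10 mm thick (x), 48 mm wide (y), round-topped, top 68 mm above the origin. Grip the plate's faces from above, 45 to 60 mm above the origin. It stands in the slideway with its plate along the fixture's y.
- lug_2: Welded steel pad-eye lug, 0.3 to 0.6 kg; absent in some runs. Origin: centre of the foot's underside, z up. Foot 76 mm (x) x 60 mm (y), 8 mm thick; on it stands an eye plate 10 mm thick (x), 48 mm wide (y), round-topped, top 68 mm above the origin. Grip the plate's faces from above, 45 to 60 mm above the origin. It stands in the slideway with its plate along the fixture's y.
- lug_3: Welded steel pad-eye lug, 0.3 to 0.6 kg; absent in some runs. Origin: centre of the foot's underside, z up. Foot 76 mm (x) x 60 mm (y), 8 mm thick; on it stands an eye plate 10 mm thick (x), 48 mm wide (y), round-topped, top 68 mm above the origin. Grip the plate's faces from above, 45 to 60 mm above the origin. It stands in the slideway with its plate along the fixture's y.
- can: Grey spray can, 66 mm dia, 160 mm tall, standing to the right of the fixture. Not part of the job: leave it where it lies. Origin: centre of its underside.
- magnet: Flat square welding magnet, 80 x 80 x 18 mm, lying at the right. Not part of the job: leave it where it lies. Origin: centre of its underside.
- offcut: Piece of square steel tube, 40 x 40 x 55 mm tall, standing on end between the places of dish and stand. Not part of the job: leave it where it lies. Origin: centre of its underside.
Not all that is in view belongs to the job. What is shaped like the stand but blue or orange is not meant.

How it is judged:
By the outcome, as a careful person would: the job done as asked, in the order asked, and still so for the second after the job is handed in, with the robot touching nothing.
Of lug_1, lug_2, lug_3 only 1 to 3 are there at a start; the rules pass over those that are not, and their reading is None.
At some moment in a run one of lug_1, lug_2, lug_3 may be knocked a few centimetres aside while the robot is not near it.
It also fails if it takes over 210 s, if anything falls off the work surface, if the arm or the gripper's body presses on something with over 40 N, if the wrist force passes 120 N, or if a joint passes its speed limit or range.

### The arm

A 7-joint arm with a two-finger parallel gripper is mounted at the origin on the work surface. World frame = base frame: x ahead of the robot, y to its left, z up, the work surface at z = 0. Lengths are in mm, angles in rad, forces in N, time in s.
With the tool pointing down it reaches from about 400 to 875 mm from the base axis. Payload 4.4 kg.
Tool frame: the origin (TCP) lies at the very end of the fingers, on their centre line; the grasp point (between the pads) lies 19 mm behind it; z points along the fingers, y is the line along which they close (so a half turn about z gives the same grasp; the last joint's range is limited). The gripper opens to 85 mm and grips with 20 to 120 N. Pads are 22 mm wide; open, the fingers measure 114 mm over their backs; the gripper's body (76 mm by 85 mm) begins 54 mm behind the grasp point. The pads swing forward as they close: fully open they stand 13 mm farther back than shut.
Start: joints at [1.092, 0.628, 0.038, 1.517, -0.027, 0.996, -0.02], TCP at [260.792, -595.403, 231.313] pointing down, gripper open.
Joint ranges: [-3.06, 3.06], [-0.37, 2.12], [-1.25, 1.32], [0.18, 2.47], [-1.1, 4.24], [0.23, 1.98], [-2.94, 2.94]. Speed limits (rad/s): [2.57, 2.57, 3.14, 3.14, 3.14, 3.14, 3.14].

### API

Orientations are given as [roll, pitch, yaw] about the fixed x, y, z axes, in that order (R = Rz(yaw) Ry(pitch) Rx(roll)).
In Python, from cell import ctrl gives the robot as it stands.
- The arm moves only by the tool step_arm, never from a script. Its argument "series" is a list that holds one entry, the list of rows, each a list of 7 numbers: the turn, a rotation vector about the tool's x, y, z as a fraction of full scale, then the shift along the tool's x, y, z as a fraction of full scale, then the closure, from 0 (fully open) to 1 (shut). In form: [[[ax, ay, az, tx, ty, tz, gripper], ...]]. A call has 1 to 12 rows; each row shifts and turns the commanded pose from where the row before left it, along the tool's axes as they then stand; what a row does not reach is not made up. Full scale, the value 1, is 150 mm for a shift and 45 degrees for a turn. A row lasts 1/10 s, in which the tool goes at most 50 mm and 8.59 degrees, less where a joint would pass 70% of its speed; a pose out of reach is approached as far as the arm can. A call with a number of a shift or a turn outside -1 to 1 is refused whole. A call with a gripper value outside its range is refused whole. The fingers move at their own pace and stop on an object; the grip force is fixed at half the most. Time passes only in rows, so rows that do not move let the fingers close. It gives the time, the measured TCP pose, the force, the opening and the grip force at its end, in the units of the state.
- ctrl.read_state(): the state, without advancing time (a new reading comes with each control period).
- ctrl.get_image(name): name is "side" or "top"; returns a dict with "img" (384x512x3 uint8, red, green, blue), "fx", "fy", "cx", "cy" (pixels), "R" (3x3) and "t" (3): a world point X has camera coordinates R X + t. Camera axes: x right, y down, z forward; pixel columns grow to the right and rows downward; lengths in mm; the calibration is good to about 2 mm. A picture is of the moment at which its call begins. There is no depth.
- ctrl.finish_job(): hands the job in; it is judged then, once.
Trained networks look in a picture, given as the dict that the camera call returned (one of the last four; its "shot" number tells which), for a name from the list of things; names that differ only in an ending like _2 or _b are one class to them, and where a whole thing is asked for, a point or a joint stands for the part that bears it (a point fixed in the world has none). Each returns a list of dicts, best first, with "score" (0 to 1); they miss things now and then, are a little off and sometimes report something else, mostly with a low value. They report only what shows in the picture. A call takes as long as a camera call. They do not tell look-alikes from the thing itself.
- ctrl.recognise(picture, thing): "centre" ([column, row] in pixels, amid what is visible of it).
The state is a dict: "clock": time; "qpos": joint angles; "qd": joint speeds; "tau": joint torques, N m; "eef_pos": TCP position; "tool_rot": TCP orientation; "force": force on the tool from outside, world axes, zero at the start; "torque": the same for the moment, N m; "width": finger opening in mm; "gripper_force": force on a finger pad.
Only numpy, scipy, OpenCV 4.12 (cv2) and the standard library are available. Lean on these libraries where they do the work, as an engineer would, in place of code of your own. Each camera call takes 0.05 s, during which the arm holds its last target. There are 200 camera calls.

## Working session

There is one attempt and no reset: what is moved stays moved. The work goes in short steps, Python scripts to look and compute and a tool call to move; the robot and the scene stay as the last step left them, time stands still between calls to the robot, and variables do not carry over. Pictures are saved under pics/ and viewed, at most 14 in all, crops included, and the job is handed in when it is done.

Besides the shell and the picture viewer there is one more tool, called after ">>>" by a JSON object that holds its "op" and its "data". step_arm: Moves the arm, as the interface text tells. Shift numbers are shares of 150 mm and turn numbers shares of 45 degrees, none past 1 either way. Its arguments: {"type":"object","properties":{"series":{"type":"array","items":{"type":"array","items":{"type":"array","items":{"type":"number","minimum":-1,"maximum":1}}}}},"required":["series"]}

```bash
ls; mkdir -p pics; cat > h.py <<'E'
import numpy as np, cv2
from cell import ctrl
def shot(name,save=None):
    p=ctrl.get_image(name)
    if save: cv2.imwrite('pics/'+save+'.png',cv2.cvtColor(p['img'],cv2.COLOR_RGB2BGR))
    return p
def proj(p,X):
    c=np.array(p['R'])@np.array(X,float)+np.array(p['t'])
    return np.array([p['fx']*c[0]/c[2]+p['cx'],p['fy']*c[1]/c[2]+p['cy']])
def unproj(p,uv,z):
    R=np.array(p['R']);t=np.array(p['t']); o=-R.T@t
    d=R.T@np.array([(uv[0]-p['cx'])/p['fx'],(uv[1]-p['cy'])/p['fy'],1])
    return o+d*(z-o[2])/d[2]
def tri(p1,a,p2,b):
    A=[];B=[]
    for p,uv in((p1,a),(p2,b)):
        R=np.array(p['R']);t=np.array(p['t']);o=-R.T@t
        d=R.T@np.array([(uv[0]-p['cx'])/p['fx'],(uv[1]-p['cy'])/p['fy'],1]);d/=np.linalg.norm(d)
        M=np.eye(3)-np.outer(d,d);A.append(M);B.append(M@o)
    return np.linalg.solve(sum(A),sum(B))
E
python3 - <<'E'
from h import *
a=shot('top','top0');b=shot('side','side0')
for p in(a,b):
    print(p['fx'],p['cx'],p['cy'],-np.array(p['R']).T@np.array(p['t']),np.round(p['R'],3).tolist())
    for n in 'fixture plug puller puller_bar stand dish tray lug_1 can magnet offcut'.split():
        print(n,[(np.round(r['centre']).tolist(),round(r['score'],2)) for r in ctrl.recognise(p,n)][:5])
s=ctrl.read_state();print(s)
im=[cv2.resize(x['img'],(512,384)) for x in(a,b)]
E
```

```text
pics
351.5841684451427 263.17062255073915 189.04991052464283 [ 296.48360547  -89.77041833 1044.96585557] [[0.001, -1.0, 0.019], [-0.984, -0.004, -0.176], [0.176, -0.018, -0.984]]
fixture [([244.0, 131.0], 0.85)]
plug [([207.0, 125.0], 0.67)]
puller [([332.0, 198.0], 0.86)]
puller_bar [([332.0, 200.0], 0.59)]
stand [([319.0, 208.0], 0.91), ([279.0, 251.0], 0.67), ([351.0, 260.0], 0.66), ([410.0, 256.0], 0.57), ([242.0, 131.0], 0.44)]
dish []
tray [([126.0, 177.0], 0.59)]
lug_1 [([273.0, 130.0], 0.78)]
can [([343.0, 150.0], 0.88)]
magnet [([332.0, 196.0], 0.59), ([369.0, 188.0], 0.58)]
offcut [([263.0, 203.0], 0.76), ([332.0, 197.0], 0.69)]
394.9531873244718 258.0533374305755 196.76043311821826 [ 330.64695566 1051.51856563  771.82843695] [[-0.992, -0.127, 0.006], [-0.068, 0.491, -0.868], [0.107, -0.862, -0.496]]
fixture [([204.0, 220.0], 0.72), ([276.0, 169.0], 0.63)]
plug [([193.0, 231.0], 0.51)]
puller [([272.0, 167.0], 0.71)]
puller_bar [([278.0, 169.0], 0.61)]
stand [([316.0, 185.0], 0.87), ([312.0, 167.0], 0.84), ([274.0, 192.0], 0.72), ([306.0, 211.0], 0.71), ([210.0, 200.0], 0.3
[... 180 characters left out ...]
, 'qpos': array([ 1.09218423,  0.62836653,  0.03847212,  1.51741148, -0.02701243,
        0.99627436, -0.02000662]), 'qd': array([-2.96996645e-04,  7.92069500e-04, -1.17817433e-03,  9.41891417e-06,
       -9.24842027e-04,  1.24106342e-03, -8.51108535e-04]), 'tau': array([-1.09644768e-04, -5.63289070e+01,  1.22546520e+00, -1.93781483e+01,
        1.08397889e-02,  1.88407175e-03, -1.93399114e-05]), 'eef_pos': array([ 260.82243994, -595.39630476,  231.33093462]), 'tool_rot': array([ 3.14153619e+00, -6.56388790e-05,  4.12796014e-01]), 'force': array([ 0.04531342, -1.22779047, -0.59003689]), 'torque': array([-0.01024626,  0.01201771,  0.0367904 ]), 'gripper_force': 0.0, 'width': 85.1512873629259}
```

```bash
python3 - <<'E'
import cv2
for n in('top0','side0'):
    i=cv2.imread(f'pics/{n}.png'); cv2.imwrite(f'pics/{n}c.png',cv2.resize(i[80:320,60:460] ,None,fx=2,fy=2,interpolation=cv2.INTER_CUBIC))
E
```

```text
(no output)
```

View pics/top0c.png

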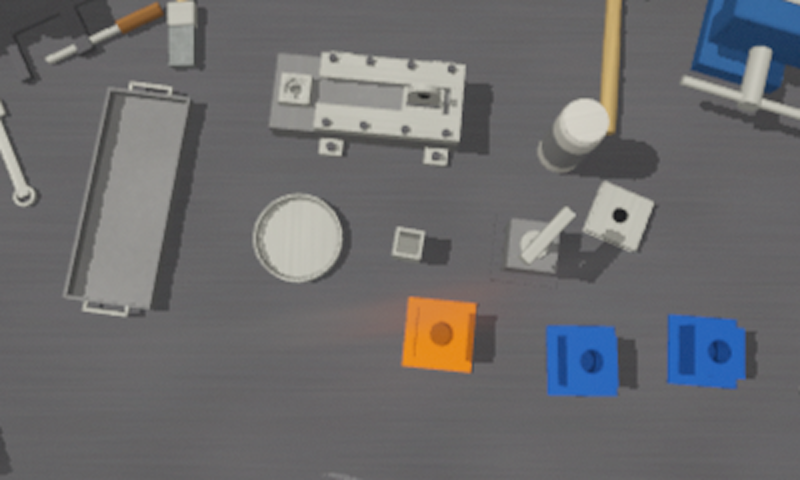

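View pics/side0c.png

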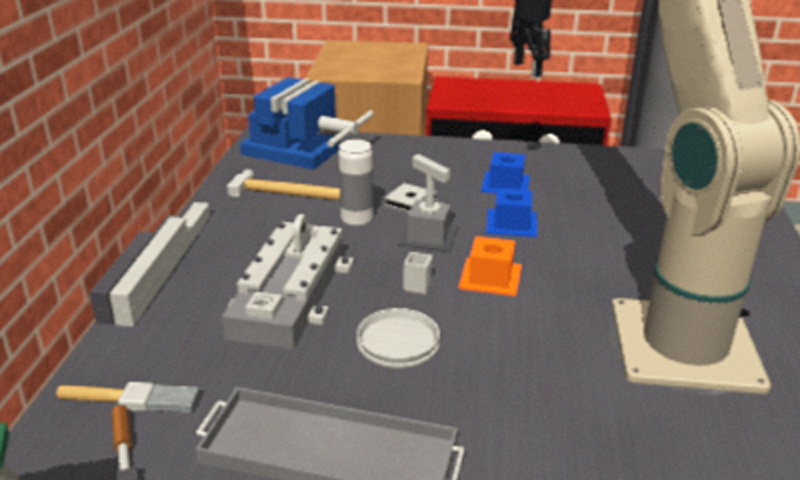

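```bash
python3 - <<'E'
import cv2
i=cv2.imread('pics/top0.png'); cv2.imwrite('pics/z1.png',cv2.resize(i[98:168,185:305] ,(800,467),interpolation=cv2.INTER_CUBIC))
cv2.imwrite('pics/z2.png',cv2.resize(i[150:240,290:410] ,(800,600),interpolation=cv2.INTER_CUBIC))
E
```

```text
(no output)
```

View pics/z1.png

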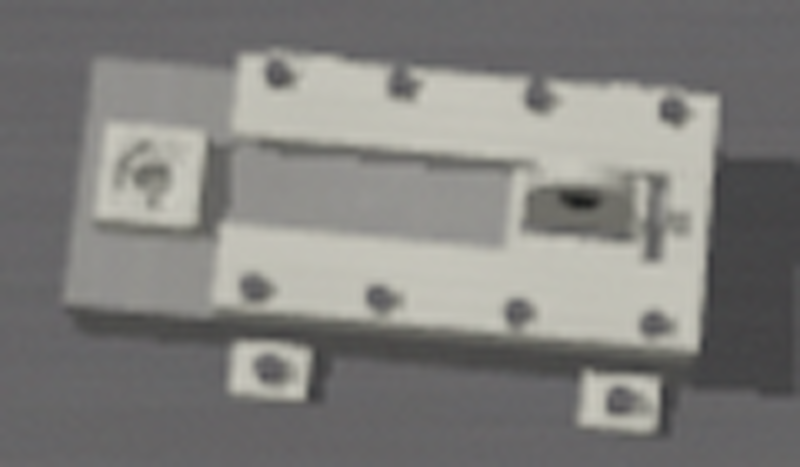

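View pics/z2.png

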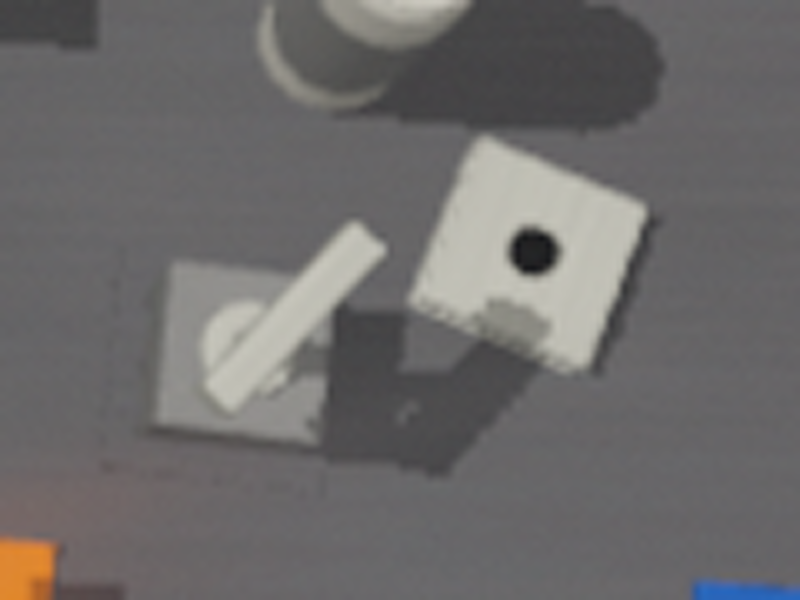

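```bash
cat > m.py <<'E'
from h import *
E
python3 - <<'E'
from h import *
p=ctrl.get_image('top'); q=ctrl.get_image('side')
z1=lambda L,z:np.array([unproj(p,(185+u/6.6667-.42,98+v/6.6667-.42),z) for u,v in L])
z2=lambda L,z:np.array([unproj(p,(290+u/6.6667-.42,150+v/6.6667-.42),z) for u,v in L])
c=lambda L,z:np.array([unproj(p,(60+u/2-.25,80+v/2-.25),z) for u,v in L])
r=lambda n,a:print(n,np.round(a,1).tolist())
k=z1([(238,55),(720,95),(697,350),(212,308)],64);r('keep',k)
d=(k[0]+k[3]-k[1]-k[2])/2; yaw=np.degrees(np.arctan2(d[1],d[0]))-90
e=k[0]-k[3];r('len/yaw',[np.linalg.norm(d),yaw,np.degrees(np.arctan2(e[1],e[0])),np.linalg.norm(e)]);r('keepc',k.mean(0))
f=np.radians(yaw);ax=np.array([np.cos(f),np.sin(f),0]);ay=np.array([-np.sin(f),np.cos(f),0])
r('pocket from keep',k.mean(0)+130*ay)
g=z1([(105,122),(207,130),(200,228),(95,220)],60);r('plugc',g.mean(0));r('plug',g)
r('endfloor',z1([(92,60),(65,302)],45))
r('lugfront',z1([(525,165),(503,245)],53))
b=z2([(358,220),(387,250),(235,415),(205,385)],159);r('bar',b.mean(0))
v=(b[0]+b[1]-b[2]-b[3])/2;r('len yaw',[np.linalg.norm(v),np.degrees(np.arctan2(v[1],v[0]))])
r('stand',z2([(172,260),(150,430),(320,445)],60));s=z2([(172,260),(320,445)],60);r('standc',s.mean(0))
t=c([(108,88),(190,97),(150,308),(66,297)],24);r('tray',t);r('trayc',t.mean(0))
r('dish',c([(298,238)],16));r('off',c([(409,242)],55));r('can',c([(581,125)],160))
# side-view checks
for n,X in(('plug',[*g.mean(0)[:2],60]),('bar',[*b.mean(0)[:2],147]),('dish',[*c([(298,238)],16)[0][:2],16])):r(n+' side',proj(q,X))
E
```

```text
keep [[720.5, 18.8, 64.0], [703.6, -194.8, 64.0], [586.4, -183.1, 64.0], [604.0, 27.5, 64.0]]
len/yaw [212.8, -4.7, -4.3, 116.9]
keepc [653.6, -82.9, 64.0]
pocket from keep [664.2, 46.7, 64.0]
plugc [666.0, 55.9, 60.0]
plug [[690.4, 77.2, 60.0], [687.0, 32.2, 60.0], [641.7, 34.1, 60.0], [645.0, 80.1, 60.0]]
endfloor [[725.8, 86.5, 45.0], [612.3, 94.7, 45.0]]
lugfront [[674.5, -108.5, 53.0], [637.2, -98.8, 53.0]]
bar [434.2, -287.8, 159.0]
len yaw [88.6, -43.5]
stand [[474.1, -257.1, 60.0], [401.1, -245.9, 60.0], [394.9, -317.8, 60.0]]
standc [434.5, -287.5, 60.0]
tray [[677.5, 343.6, 24.0], [664.2, 219.5, 24.0], [347.0, 259.3, 24.0], [362.5, 379.9, 24.0]]
trayc [512.8, 300.6, 24.0]
dish [[450.3, 51.7, 16.0]]
off [[439.3, -111.2, 55.0]]
can [[580.4, -335.4, 160.0]]
plug side [191.3, 230.4]
bar side [275.0, 164.0]
dish side [259.2, 246.4]
```

>>> {"op": "step_arm", "data": {"series": [[[0,0,0,0.235,-0.177,0,0],[0,0,0,0.235,-0.177,0,0],[0,0,0,0.235,-0.177,0,0],[0,0,0,0.235,-0.177,0,0],[0,0,0,0.235,-0.177,0,0],[0,0,0,0.235,-0.177,0,0],[0,0,0,0.235,-0.177,0,0],[0,0,0,0.235,-0.177,0,0],[0,0,-0.19,0,0,0,0],[0,0,-0.19,0,0,0,0],[0,0,-0.19,0,0,0,0],[0,0,-0.19,0,0,0,0]]]}}

```text
clock: 2.5
eef_pos: [434.1, -287.6, 231.5]
tool_rot: [3.141, 0.0, 1.016]
force: [0.2, -0.4, 0.6]
width: 85.4
gripper_force: 0.0
```

>>> {"op": "step_arm", "data": {"series": [[[0,0,-0.19,0,0,0,0],[0,0,-0.19,0,0,0,0],[0,0,-0.19,0,0,0,0],[0,0,-0.19,0,0,0,0],[0,0,-0.19,0,0,0,0],[0,0,-0.19,0,0,0,0],[0,0,-0.19,0,0,0,0],[0,0,-0.19,0,0,0,0],[0,0,-0.19,0,0,0,0],[0,0,0,0,0,0,0],[0,0,0,0,0,0,0]]]}}

```text
clock: 3.6
eef_pos: [433.8, -287.9, 231.4]
tool_rot: [3.141, 0.0, 2.349]
force: [0.4, 0.1, 0.3]
width: 85.2
gripper_force: 0.0
```

```bash
cat >> h.py <<'E'
def to(x=None,y=None,z=None,psi=None,show=True):
    s=ctrl.read_state();P=s['eef_pos'];ps=s['tool_rot'][2]
    T=np.array([P[0] if x is None else x,P[1] if y is None else y,P[2] if z is None else z])
    d=T-P;c,n=np.cos(ps),np.sin(ps)
    t=np.array([d[0]*c+d[1]*n,d[0]*n-d[1]*c,-d[2]])
    a=0 if psi is None else -((psi-np.degrees(ps)+180)%360-180)
    print('t%.1f P'%s['clock'],np.round(P,1),'psi %.1f'%np.degrees(ps),'tilt',np.round(s['tool_rot'][:2],3),'w %.1f g %.0f'%(s['width'],s['gripper_force']),'F',np.round(s['force'],1),'M',np.round(s['torque'],2),'q',np.round(s['qpos'],2))
    print('tool shift mm',np.round(t,1),'units',np.round(t/150,3),'turn deg %.1f units %.3f'%(a,a/45))
E
python3 -c "
from h import *
to(434.3,-287.7,128,136.5);shot('top','top1')
a=cv2.imread('pics/top1.png');cv2.imwrite('pics/z3.png',cv2.resize(a[150:250,270:400],None,fx=5,fy=5,interpolation=2))"
```

```text
t3.6 P [ 433.8 -287.9  231.4] psi 134.6 tilt [3.141 0.   ] w 85.2 g 0 F [0.4 0.1 0.3] M [ 0.01 -0.04  0.03] q [ 0.88  0.48 -0.5   1.87  0.3   0.87  1.01]
tool shift mm [ -0.2   0.5 103.4] units [-0.001  0.003  0.689] turn deg -1.9 units -0.043
```

>>> {"op": "step_arm", "data": {"series": [[[0,0,-0.043,0,0,0.2,0],[0,0,0,0,0,0.2,0],[0,0,0,0,0,0.2,0],[0,0,0,0,0,0.09,0],[0,0,0,0,0,0,0],[0,0,0,0,0,0,1],[0,0,0,0,0,0,1],[0,0,0,0,0,0,1],[0,0,0,0,0,0,1],[0,0,0,0,0,0,1],[0,0,0,0,0,0,1],[0,0,0,0,0,0,1]]]}}

```text
clock: 4.85
eef_pos: [434.1, -288.1, 128.5]
tool_rot: [-3.141, 0.001, 2.386]
force: [-0.7, -0.7, 6.5]
width: 17.2
gripper_force: 59.1
```

```bash
python3 -c "
from h import *
to(None,None,190,None)"
```

```text
t4.8 P [ 434.1 -288.1  128.5] psi 136.7 tilt [-3.141e+00  1.000e-03] w 17.2 g 59 F [-0.7 -0.7  6.5] M [0.04 0.25 0.01] q [ 0.82  0.62 -0.43  1.97  0.42  0.64  0.93]
tool shift mm [  0.    0.  -61.5] units [ 0.    0.   -0.41] turn deg 0.0 units 0.000
```

>>> {"op": "step_arm", "data": {"series": [[[0,0,0,0,0,-0.08,1],[0,0,0,0,0,-0.16,1],[0,0,0,0,0,-0.2,1],[0,0,0,0,0,-0.2,1],[0,0,0,0,0,-0.16,1],[0,0,0,0,0,0,1]]]}}

```text
clock: 5.45
eef_pos: [435.7, -288.4, 251.0]
tool_rot: [3.14, 0.006, 2.386]
force: [0.4, 0.9, -3.5]
width: 17.3
gripper_force: 58.8
```

```bash
python3 -c "
from h import *
to(665.8,56.3,None,215.4)
p=shot('top','t2');q=shot('side','s2')
for i,n in((p,'t'),(q,'s')):
    for k in('puller','puller_bar'):print(n,k,[(np.round(r['centre'],1).tolist(),round(r['score'],2)) for r in ctrl.recognise(i,k)][:2])
"
```

```text
t5.5 P [ 435.7 -288.4  251. ] psi 136.7 tilt [3.14  0.006] w 17.3 g 59 F [ 0.4  0.9 -3.5] M [-0.03 -0.08  0.03] q [ 0.9   0.46 -0.53  1.84  0.29  0.91  1.05]
tool shift mm [ 68.8 408.6  -0. ] units [ 0.458  2.724 -0.   ] turn deg -78.7 units -1.748
t puller [([335.3, 194.3], 0.6)]
t puller_bar [([335.6, 194.8], 0.67)]
s puller [([277.5, 140.6], 0.51)]
s puller_bar [([279.3, 142.2], 0.67), ([205.4, 198.4], 0.22)]
```

>>> {"op": "step_arm", "data": {"series": [[[0,0,0,0.046,0.272,0,1],[0,0,0,0.046,0.272,0,1],[0,0,0,0.046,0.272,0,1],[0,0,0,0.046,0.272,0,1],[0,0,0,0.046,0.272,0,1],[0,0,0,0.046,0.272,0,1],[0,0,0,0.046,0.272,0,1],[0,0,0,0.046,0.272,0,1],[0,0,0,0.046,0.272,0,1],[0,0,0,0.046,0.272,0,1],[0,0,0,0,0,0,1]]]}}

```text
clock: 6.85
eef_pos: [664.5, 65.7, 246.3]
tool_rot: [3.136, -0.005, 2.395]
force: [-1.8, -0.2, -2.7]
width: 16.9
gripper_force: 59.7
```

>>> {"op": "step_arm", "data": {"series": [[[0,0,-0.18,0,0,0,1],[0,0,-0.18,0,0,0,1],[0,0,-0.18,0,0,0,1],[0,0,-0.18,0,0,0,1],[0,0,-0.18,0,0,0,1],[0,0,-0.18,0,0,0,1],[0,0,-0.18,0,0,0,1],[0,0,-0.18,0,0,0,1],[0,0,-0.18,0,0,0,1],[0,0,-0.13,0,0,0,1],[0,0,0,0,0,0,1],[0,0,0,0,0,0,1]]]}}

```text
clock: 8.05
eef_pos: [662.9, 56.3, 246.8]
tool_rot: [3.141, -0.001, -2.525]
force: [0.0, -0.7, -2.9]
width: 17.3
gripper_force: 59.7
```

```bash
python3 -c "
from h import *
to(665.8,56.3,150,215.4)
p=shot('top','t3');q=shot('side','s3')
a=cv2.imread('pics/t3.png');b=cv2.imread('pics/s3.png')
i=cv2.resize(a[75:165,150:260],None,fx=3.5,fy=3.5,interpolation=2);j=cv2.resize(b[150:260,140:250],None,fx=3.5,fy=3.5,interpolation=2)
h=max(i.shape[0],j.shape[0]);i=cv2.copyMakeBorder(i,0,h-i.shape[0],0,0,0)
cv2.imwrite('pics/z4.png',np.hstack([i,j]))
"
```

```text
t8.1 P [662.9  56.3 246.8] psi -144.7 tilt [ 3.141e+00 -1.000e-03] w 17.3 g 60 F [ 0.  -0.7 -2.9] M [ 0.04 -0.03  0.01] q [ 0.32  0.76 -0.85  1.43  0.59  1.21  1.59]
tool shift mm [-2.3 -1.7 96.8] units [-0.016 -0.011  0.645] turn deg -0.1 units -0.001
```

View pics/z4.png

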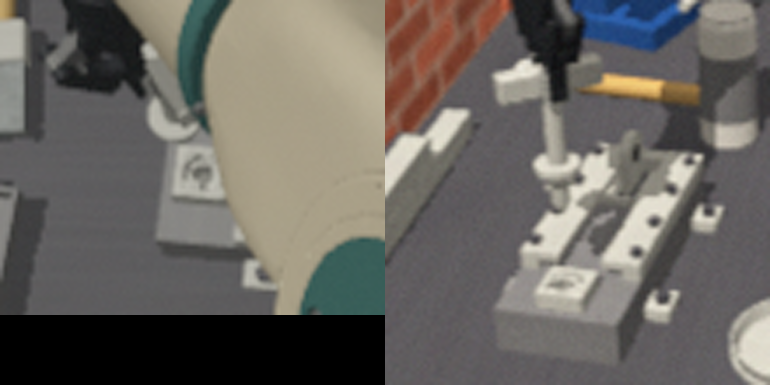

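```bash
python3 -c "
from h import *
p=shot('top');q=shot('side')
for z in(187,179,139):print(z,proj(p,[662.9,56.3,z]),proj(q,[662.9,56.3,z]))
print(unproj(p,(199.1,108.7),187),proj(q,[665.8,56.3,60]), proj(p,[665.8,56.3,60]))
a=cv2.imread('pics/s3.png');print([r['centre'] for r in ctrl.recognise(q,'plug')],[r['centre'] for r in ctrl.recognise(q,'puller_lobes')],[r['centre'] for r in ctrl.recognise(q,'plug_mouth')],[r['centre'] for r in ctrl.recognise(p,'plug_mouth')])
"
```

```text
187 [200.38037838 107.30128303] [188.98594023 195.50568972]
179 [200.86391852 108.54567099] [189.20093536 197.82081458]
139 [203.161809   114.45927982] [190.25470878 209.16812783]
[659.05564902  59.46475176 187.        ] [191.34233509 230.44680069] [207.21283678 123.87073671]
[[192.6, 231.3]] [[186.7, 180.7]] [[189.2, 230.9]] [[205.2, 128.4]]
```

```bash
python3 -c "
from h import *
p=shot('top');q=shot('side')
def blob(f,c,roi,th):
    g=cv2.imread(f,0)[roi[1]:roi[3],roi[0]:roi[2]]
    g=cv2.resize(g,None,fx=4,fy=4,interpolation=2)
    m=cv2.morphologyEx((g>th).astype(np.uint8),cv2.MORPH_CLOSE,np.ones((9,9)))
    n,l,s,ce=cv2.connectedComponentsWithStats(m)
    k=l[int((c[1]-roi[1])*4),int((c[0]-roi[0])*4)] or 1+np.argmax(s[1:,4])
    cs,_=cv2.findContours((l==k).astype(np.uint8),0,2);h=cv2.convexHull(cs[0])
    M=cv2.moments(h);return np.array([M['m10']/M['m00'],M['m01']/M['m00']])/4-.375+roi[:2],M['m00']/16,cv2.boxPoints(cv2.minAreaRect(h))/4-.375+roi[:2]
for th in(150,165,180):
  a=blob('pics/top0.png',(207,120),(195,110,218,136),th);b=blob('pics/side0.png',(192,226),(178,219,206,243),th)
  print(th,a[0],a[1],b[0],b[1],tri(p,a[0],q,b[0]),unproj(p,a[0],60),unproj(q,b[0],60))
"
```

```text
150 [206.75697834 123.32512415] 243.3125 [191.32155691 227.52704014] 453.65625 [664.25547141  56.1531282   70.82343445] [667.47181262  57.68192073  60.        ] [670.30955391  40.41522236  60.        ]
165 [206.95555236 123.48637083] 217.25 [188.79324068 227.94237416] 320.96875 [668.9525324   56.50057503  67.56468652] [666.97907094  57.08659552  60.        ] [677.64011124  43.78715737  60.        ]
180 [207.01096774 123.56356183] 193.75 [191.19254523 230.45267919] 119.75 [666.33972823  56.83299859  60.38927744] [666.74233002  56.91764187  60.        ] [666.25875669  56.39548743  60.        ]
```

>>> {"op": "step_arm", "data": {"series": [[[0,0,0,-0.019,-0.014,0.1,1],[0,0,0,0,0,0.15,1],[0,0,0,0,0,0.15,1],[0,0,0,0,0,0.1,1],[0,0,0,0,0,0,1],[0,0,0,0,0,0,1],[0,0,0,0,0,0,1]]]}}

```text
clock: 9.25
eef_pos: [667.7, 57.2, 174.0]
tool_rot: [-3.141, 0.002, -2.522]
force: [0.3, 0.6, -3.5]
width: 17.4
gripper_force: 59.6
```

```bash
python3 -c "
from h import *
to(666.4,56.6,150,215.4)"
```

```text
t9.2 P [667.7  57.2 174. ] psi -144.5 tilt [-3.141e+00  2.000e-03] w 17.4 g 60 F [ 0.3  0.6 -3.5] M [0.02 0.02 0.03] q [ 0.3   0.84 -0.81  1.5   0.65  1.09  1.54]
tool shift mm [ 1.4  0.3 24. ] units [0.009 0.002 0.16 ] turn deg 0.1 units 0.002
```

>>> {"op": "step_arm", "data": {"series": [[[0,0,0,0.008,0.001,0,1],[0,0,0,0,0,0,1],[0,0,0,0,0,0.04,1],[0,0,0,0,0,0.04,1],[0,0,0,0,0,0.04,1],[0,0,0,0,0,0.03,1],[0,0,0,0,0,0,1],[0,0,0,0,0,0,1]]]}}

```text
clock: 10.05
eef_pos: [665.6, 55.9, 150.0]
tool_rot: [3.141, -0.001, -2.522]
force: [-0.3, -0.7, -3.7]
width: 16.9
gripper_force: 59.7
```

```bash
python3 -c "
from h import *
to(666.4,56.6,140,215.4)"
```

```text
t10.1 P [665.6  55.9 150. ] psi -144.5 tilt [ 3.141e+00 -1.000e-03] w 16.9 g 60 F [-0.3 -0.7 -3.7] M [-0.21  0.05  0.02] q [ 0.3   0.86 -0.79  1.52  0.67  1.05  1.52]
tool shift mm [-1.1  0.1 10. ] units [-0.007  0.001  0.067] turn deg 0.1 units 0.002
```

>>> {"op": "step_arm", "data": {"series": [[[0,0,0,-0.003,0,0.02,1],[0,0,0,0,0,0.02,1],[0,0,0,0,0,0.02,1],[0,0,0,0,0,0.02,1],[0,0,0,0,0,0,1],[0,0,0,0,0,0,1]]]}}

```text
clock: 10.65
eef_pos: [666.0, 56.0, 137.9]
tool_rot: [3.142, -0.001, -2.522]
force: [-1.2, -1.3, -5.2]
width: 17.1
gripper_force: 59.5
```

```bash
python3 -c "
from h import *
to(666.4,56.6,137,215.4)"
```

```text
t10.7 P [666.   56.  137.9] psi -144.5 tilt [ 3.142e+00 -1.000e-03] w 17.1 g 60 F [-1.2 -1.3 -5.2] M [-0.54  0.06 -0.01] q [ 0.29  0.88 -0.78  1.53  0.69  1.03  1.51]
tool shift mm [-0.7  0.2  0.9] units [-0.004  0.001  0.006] turn deg 0.1 units 0.002
```

>>> {"op": "step_arm", "data": {"series": [[[0,0,0.1,0,0,0.004,1],[0,0,0.18,0,0,0.003,1],[0,0,0.18,0,0,0.003,1],[0,0,0.18,0,0,0.003,1],[0,0,0.18,0,0,0.003,1],[0,0,0.18,0,0,0.003,1],[0,0,0,0,0,0,1]]]}}

```text
clock: 11.35
eef_pos: [665.8, 56.6, 135.5]
tool_rot: [-3.141, -0.0, 2.976]
force: [-1.4, -0.8, -2.7]
width: 17.1
gripper_force: 59.7
```

```bash
python3 -c "
from h import *
to(666.4,56.6,128.5,65)"
```

```text
t11.3 P [665.8  56.6 135.5] psi 170.5 tilt [-3.141 -0.   ] w 17.1 g 60 F [-1.4 -0.8 -2.7] M [-0.31  0.3   0.03] q [ 0.2   0.82 -0.59  1.54  0.53  0.94  0.85]
tool shift mm [-0.6  0.1  7. ] units [-0.004  0.     0.047] turn deg 105.5 units 2.344
```

>>> {"op": "step_arm", "data": {"series": [[[0,0,0.18,0,0,0.003,1],[0,0,0.18,0,0,0.003,1],[0,0,0.18,0,0,0.003,1],[0,0,0.18,0,0,0.003,1],[0,0,0.18,0,0,0.003,1],[0,0,0.18,0,0,0.003,1],[0,0,0.18,0,0,0.003,1],[0,0,0.18,0,0,0.003,1],[0,0,0.18,0,0,0.003,1],[0,0,0.18,0,0,0.003,1],[0,0,0.18,0,0,0.003,1],[0,0,0,0,0,0,1]]]}}

```text
clock: 12.55
eef_pos: [666.3, 57.4, 130.5]
tool_rot: [3.141, -0.001, 1.424]
force: [0.1, -1.3, -4.1]
width: 17.4
gripper_force: 59.8
```

```bash
python3 -c "
from h import *
to(666.4,56.6,128.5,65)"
```

```text
t12.6 P [666.3  57.4 130.5] psi 81.6 tilt [ 3.141e+00 -1.000e-03] w 17.4 g 60 F [ 0.1 -1.3 -4.1] M [-0.08  0.02 -0.04] q [-0.03  0.77 -0.18  1.55  0.16  0.84 -0.41]
tool shift mm [-0.7  0.2  2. ] units [-0.005  0.002  0.013] turn deg 16.6 units 0.369
```

>>> {"op": "step_arm", "data": {"series": [[[0,0,0.18,0,0,0.005,1],[0,0,0.18,0,0,0.005,1],[0,0,0.1,0,0,0.003,1],[0,0,0,0,0,0,1]]]}}

```text
clock: 12.95
eef_pos: [666.3, 56.9, 128.8]
tool_rot: [3.141, -0.001, 1.065]
force: [-0.2, -0.0, -0.9]
width: 17.3
gripper_force: 60.1
```

```bash
python3 -c "
from h import *
to(666.4,56.6,128.5,65)"
```

```text
t12.9 P [666.3  56.9 128.8] psi 61.0 tilt [ 3.141e+00 -1.000e-03] w 17.3 g 60 F [-0.2 -0.  -0.9] M [-0.18  0.15 -0.02] q [-0.08  0.77 -0.08  1.55  0.07  0.83 -0.69]
tool shift mm [-0.2  0.3  0.3] units [-0.001  0.002  0.002] turn deg -4.0 units -0.089
```

>>> {"op": "step_arm", "data": {"series": [[[0,0,0.1,0,0,0.004,1],[0,0,0.1,0,0,0.004,1],[0,0,0,0,0,0,1]]]}}

```text
clock: 13.25
eef_pos: [667.0, 57.0, 128.6]
tool_rot: [3.14, -0.002, 0.907]
force: [-1.6, 0.0, 5.3]
width: 17.0
gripper_force: 60.9
```

```bash
python3 -c "
from h import *
to(666.4,56.6,128.5,65)"
```

```text
t13.2 P [667.   57.  128.6] psi 52.0 tilt [ 3.14e+00 -2.00e-03] w 17.0 g 61 F [-1.6  0.   5.3] M [-0.19  0.37 -0.12] q [-0.11  0.77 -0.03  1.55  0.03  0.82 -0.82]
tool shift mm [-0.7 -0.2  0.1] units [-0.005 -0.002  0.001] turn deg -13.0 units -0.290
```

>>> {"op": "step_arm", "data": {"series": [[[0,0,0,0,0,-0.02,1],[0,0,0,0,0,-0.03,1],[0,0,0,0,0,-0.04,1],[0,0,0,0,0,-0.04,1],[0,0,0,0,0,-0.04,1],[0,0,0,0,0,0,1],[0,0,0,0,0,0,1]]]}}

```text
clock: 13.95
eef_pos: [666.0, 56.4, 153.0]
tool_rot: [-3.141, 0.0, 0.902]
force: [-0.6, 0.4, -8.0]
width: 17.2
gripper_force: 59.2
```

```bash
python3 -c "
from h import *
to(666.4,56.6,225,None)"
```

```text
t13.9 P [666.   56.4 153. ] psi 51.7 tilt [-3.141  0.   ] w 17.2 g 59 F [-0.6  0.4 -8. ] M [-0.   -0.02 -0.02] q [-0.11  0.74 -0.03  1.53  0.03  0.87 -0.82]
tool shift mm [  0.4   0.2 -72. ] units [ 0.003  0.001 -0.48 ] turn deg 0.0 units 0.000
```

>>> {"op": "step_arm", "data": {"series": [[[0,0,0,0,0,-0.15,1],[0,0,0,0,0,-0.2,1],[0,0,0,0,0,-0.15,1],[0,0,0,-0.1,-0.12,0,1],[0,0,0,-0.17,-0.205,0,1],[0,0,0,-0.19,-0.23,0,1],[0,0,0,-0.19,-0.23,0,1],[0,0,0,-0.17,-0.205,0,1],[0,0,0,-0.1,-0.12,0,1],[0,0,0,0,0,0,1],[0,0,0,0,0,0,1]]]}}

```text
clock: 15.05
eef_pos: [450.3, 51.4, 228.4]
tool_rot: [3.14, -0.001, 0.903]
force: [1.0, 0.4, -7.9]
width: 16.8
gripper_force: 60.3
```

```bash
python3 -c "
from h import *
to(450.3,51.7,129,None)
q=shot('side','s5');a=cv2.imread('pics/s5.png');cv2.imwrite('pics/z5.png',cv2.resize(a[140:290,150:350],None,fx=4,fy=4,interpolation=2))"
```

```text
t15.1 P [450.3  51.4 228.4] psi 51.7 tilt [ 3.14e+00 -1.00e-03] w 16.8 g 60 F [ 1.   0.4 -7.9] M [-0.06 -0.33 -0.01] q [-0.14  0.35 -0.05  2.05  0.02  0.74 -0.87]
tool shift mm [ 0.3 -0.2 99.4] units [ 0.002 -0.001  0.663] turn deg 0.0 units 0.000
```

View pics/z5.png

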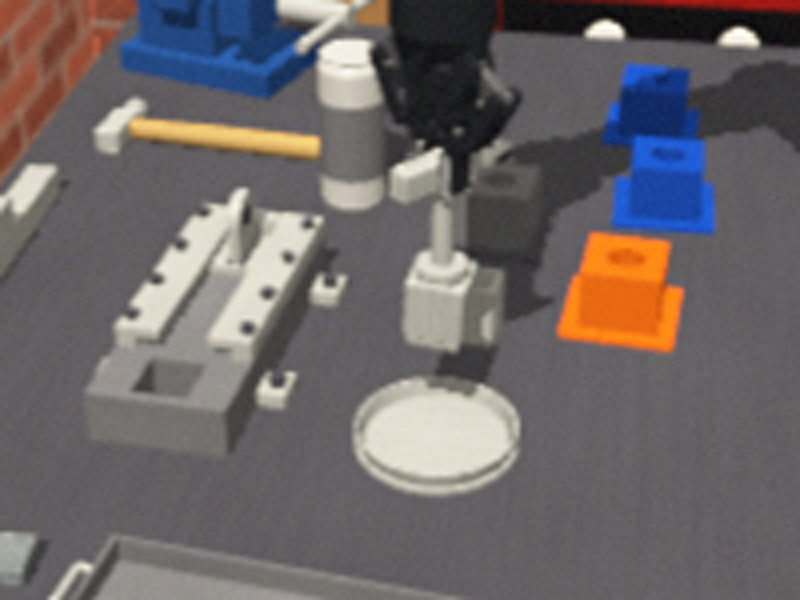

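>>> {"op": "step_arm", "data": {"series": [[[0,0,0,0,0,0.15,1],[0,0,0,0,0,0.2,1],[0,0,0,0,0,0.18,1],[0,0,0,0,0,0.07,1],[0,0,0,0,0,0.04,1],[0,0,0,0,0,0.01,1],[0,0,0,0,0,0.01,1],[0,0,0,0,0,0.005,1],[0,0,0,0,0,0,1]]]}}

```text
clock: 16.0
eef_pos: [451.0, 51.4, 129.1]
tool_rot: [3.14, -0.002, 0.902]
force: [0.2, 0.1, -2.4]
width: 17.2
gripper_force: 60.9
```

```bash
python3 -c "
from h import *
to(450.3,51.7,127.8,None)"
```

```text
t16.0 P [451.   51.4 129.1] psi 51.7 tilt [ 3.14e+00 -2.00e-03] w 17.2 g 61 F [ 0.2  0.1 -2.4] M [ 0.02 -0.02 -0.03] q [-0.15  0.52 -0.04  2.15  0.04  0.47 -0.89]
tool shift mm [-0.2 -0.8  1.3] units [-0.001 -0.005  0.009] turn deg 0.0 units 0.000
```

>>> {"op": "step_arm", "data": {"series": [[[0,0,0,0,0,0.009,1],[0,0,0,0,0,0,1],[0,0,0,0,0,0,0.5],[0,0,0,0,0,0,0],[0,0,0,0,0,0,0],[0,0,0,0,0,0,0],[0,0,0,0,0,-0.1,0],[0,0,0,0,0,-0.25,0],[0,0,0,0,0,-0.3,0],[0,0,0,0,0,-0.1,0],[0,0,0,0,0,0,0]]]}}

```text
clock: 17.1
eef_pos: [451.6, 51.5, 241.6]
tool_rot: [3.138, -0.004, 0.902]
force: [0.0, -0.4, -0.5]
width: 85.4
gripper_force: 0.0
```

```bash
python3 -c "
from h import *
to(651,-135,None,85.4)
p=shot('top','t6');q=shot('side','s6')
L=[[r['centre'] for r in ctrl.recognise(i,'lug_1')] for i in(p,q)];print(L)
print([r['centre'] for r in ctrl.recognise(q,'plug')])
print(proj(p,[651,-134,112]),proj(q,[651,-134,112]))
a=cv2.imread('pics/t6.png')[90:180,190:310];b=cv2.imread('pics/s6.png')[140:240,160:310]
i=cv2.resize(a,(400,300),interpolation=2);j=cv2.resize(b,(400,300),interpolation=2);cv2.imwrite('pics/z6.png',np.hstack([i,j]))"
```

```text
t17.1 P [451.6  51.5 241.6] psi 51.7 tilt [ 3.138 -0.004] w 85.4 g 0 F [ 0.  -0.4 -0.5] M [ 0.05 -0.01 -0.  ] q [-0.14  0.34 -0.05  2.03  0.02  0.77 -0.87]
tool shift mm [-22.7 272.1  -0. ] units [-0.151  1.814 -0.   ] turn deg -33.7 units -0.749
[[[274.2, 131.4]], [[206.7, 198.4]]]
[[260.7, 242.8]]
[272.8537474  122.74223199] [209.09817999 187.81497529]
```

View pics/z6.png

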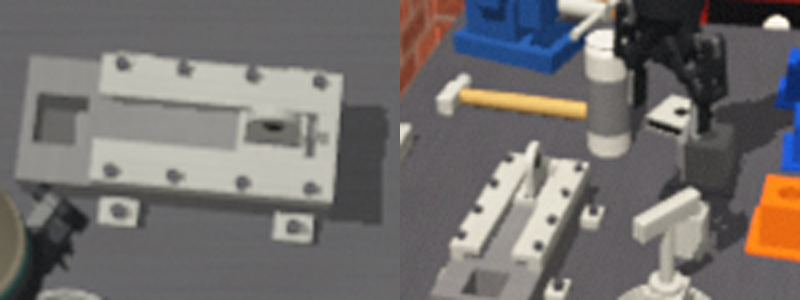

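>>> {"op": "step_arm", "data": {"series": [[[0,0,0,-0.02,0.23,0,0],[0,0,0,-0.022,0.264,0,0],[0,0,0,-0.022,0.264,0,0],[0,0,0,-0.022,0.264,0,0],[0,0,0,-0.022,0.264,0,0],[0,0,0,-0.022,0.264,0,0],[0,0,0,-0.022,0.264,0,0],[0,0,-0.19,0,0,0,0],[0,0,-0.19,0,0,0,0],[0,0,-0.19,0,0,0,0],[0,0,-0.18,0,0,0,0],[0,0,0,0,0,0,0]]]}}

```text
clock: 18.55
eef_pos: [648.6, -135.3, 237.4]
tool_rot: [-3.139, -0.001, 1.491]
force: [0.1, -0.3, -0.5]
width: 85.5
gripper_force: 0.0
```

```bash
python3 -c "
from h import *
to(651,-134,80,85.4)"
```

```text
t18.6 P [ 648.6 -135.3  237.4] psi 85.5 tilt [-3.139e+00 -1.000e-03] w 85.5 g 0 F [ 0.1 -0.3 -0.5] M [-0.   -0.07 -0.03] q [ 0.27  0.65 -0.18  1.46  0.12  1.04 -0.02]
tool shift mm [  1.5   2.3 157.4] units [0.01  0.015 1.05 ] turn deg 0.1 units 0.001
```

>>> {"op": "step_arm", "data": {"series": [[[0,0,0,0.01,0.015,0.2,0],[0,0,0,0,0,0.28,0],[0,0,0,0,0,0.28,0],[0,0,0,0,0,0.19,0],[0,0,0,0,0,0.1,0],[0,0,0,0,0,0,0],[0,0,0,0,0,0,1],[0,0,0,0,0,0,1],[0,0,0,0,0,0,1],[0,0,0,0,0,0,1],[0,0,0,0,0,0,1],[0,0,0,0,0,0,1]]]}}

```text
clock: 19.75
eef_pos: [651.4, -134.2, 82.5]
tool_rot: [-3.141, 0.0, 1.491]
force: [-2.4, -0.3, 4.9]
width: 9.1
gripper_force: 59.9
```

```bash
python3 -c "
from h import *
to(651+.0802*250,-134+.9968*250,None,85.4)"
```

```text
t19.8 P [ 651.4 -134.2   82.5] psi 85.4 tilt [-3.141  0.   ] w 9.1 g 60 F [-2.4 -0.3  4.9] M [-0.03  0.44 -0.03] q [ 0.25  0.82 -0.15  1.59  0.16  0.74 -0.06]
tool shift mm [250.2  -0.3  -0. ] units [ 1.668 -0.002 -0.   ] turn deg 0.0 units 0.000
```

>>> {"op": "step_arm", "data": {"series": [[[0,0,0,0.05,0,0,1],[0,0,0,0.1,0,0,1],[0,0,0,0.15,0,0,1],[0,0,0,0,0,0,1]]]}}

```text
clock: 20.15
eef_pos: [656.4, -85.6, 82.6]
tool_rot: [3.14, -0.002, 1.495]
force: [-0.4, 4.9, 6.4]
width: 9.0
gripper_force: 60.2
```

```bash
python3 -c "
from h import *
to(666.5+.08*16,56.7+16,None,85.4)"
```

```text
t20.1 P [656.4 -85.6  82.6] psi 85.6 tilt [ 3.14e+00 -2.00e-03] w 9.0 g 60 F [-0.4  4.9  6.4] M [1.05 0.12 0.02] q [ 0.17  0.82 -0.15  1.6   0.16  0.73 -0.12]
tool shift mm [158.7  -0.7  -0. ] units [ 1.058 -0.005 -0.   ] turn deg 0.2 units 0.005
```

>>> {"op": "step_arm", "data": {"series": [[[0,0,0,0.1,-0.001,0,1],[0,0,0,0.16,-0.001,0,1],[0,0,0,0.18,-0.001,0,1],[0,0,0,0.18,-0.001,0,1],[0,0,0,0.18,0,0,1],[0,0,0,0.16,0,0,1],[0,0,0,0.1,0,0,1],[0,0,0,0,0,0,1],[0,0,0,0,0,0,1]]]}}

```text
clock: 21.05
eef_pos: [668.5, 71.5, 82.6]
tool_rot: [3.139, -0.003, 1.492]
force: [1.0, 3.2, 6.0]
width: 9.4
gripper_force: 60.3
```

```bash
python3 -c "
from h import *
to(666.5+.08*16,56.7+16,None,85.4)
q=shot('side','s7');p=shot('top','t7');a=cv2.imread('pics/s7.png')[170:260,150:270];cv2.imwrite('pics/z7.png',cv2.resize(a,None,fx=5,fy=5,interpolation=2))"
```

```text
t21.1 P [668.5  71.5  82.6] psi 85.5 tilt [ 3.139e+00 -3.000e-03] w 9.4 g 60 F [1.  3.2 6. ] M [ 0.62 -0.08  0.08] q [-0.08  0.83 -0.12  1.57  0.13  0.75 -0.33]
tool shift mm [ 1.2 -0.8 -0. ] units [ 0.008 -0.005 -0.   ] turn deg 0.1 units 0.002
```

View pics/z7.png

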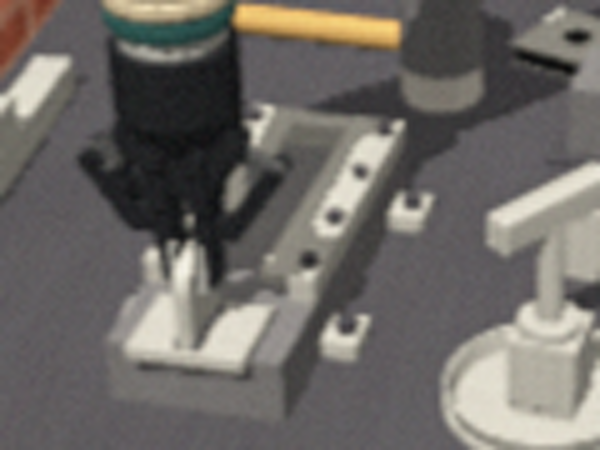

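>>> {"op": "step_arm", "data": {"series": [[[0,0,0,0,0,-0.03,1],[0,0,0,0,0,-0.1,1],[0,0,0,0,0,-0.25,1],[0,0,0,0,0,-0.25,1],[0,0,0,0,0,-0.1,1],[0,0,0.05,0,0,0,1],[0,0,0,0,0,0,1]]]}}

```text
clock: 21.85
eef_pos: [666.6, 68.7, 191.1]
tool_rot: [-3.14, 0.001, 1.451]
force: [-0.0, 0.3, -5.0]
width: 9.3
gripper_force: 59.3
```

```bash
python3 -c "
from h import *
to(513,300.5,None,83)"
```

```text
t21.9 P [666.6  68.7 191.1] psi 83.1 tilt [-3.14e+00  1.00e-03] w 9.3 g 59 F [-0.   0.3 -5. ] M [-0.02  0.06 -0.01] q [-0.07  0.7  -0.12  1.49  0.1   0.95 -0.35]
tool shift mm [ 211.8 -180.1   -0. ] units [ 1.412 -1.201 -0.   ] turn deg 0.1 units 0.003
```

>>> {"op": "step_arm", "data": {"series": [[[0,0,0,0.1,-0.085,0,1],[0,0,0,0.17,-0.145,0,1],[0,0,0,0.2,-0.17,0,1],[0,0,0,0.22,-0.187,0,1],[0,0,0,0.22,-0.187,0,1],[0,0,0,0.2,-0.17,0,1],[0,0,0,0.17,-0.145,0,1],[0,0,0,0.132,-0.112,0,1],[0,0,0,0,0,0,1],[0,0,0,0,0,0,1]]]}}

```text
clock: 22.85
eef_pos: [511.9, 301.7, 190.4]
tool_rot: [-3.14, 0.001, 1.455]
force: [0.7, -1.0, -4.8]
width: 9.0
gripper_force: 59.3
```

```bash
python3 -c "
from h import *
to(513,300.5,44,83)
q=shot('side','s8');p=shot('top','t8');a=cv2.imread('pics/t8.png')[100:250,60:250];b=cv2.imread('pics/s8.png')[210:360,130:320]
cv2.imwrite('pics/z8.png',cv2.resize(np.hstack([a,b]),None,fx=2.1,fy=2.1,interpolation=2))"
```

```text
t22.9 P [511.9 301.7 190.4] psi 83.4 tilt [-3.14e+00  1.00e-03] w 9.0 g 59 F [ 0.7 -1.  -4.8] M [-0.09 -0.03 -0.02] q [-0.51  0.6  -0.12  1.72  0.09  0.83 -0.78]
tool shift mm [ -1.    1.2 146.4] units [-0.007  0.008  0.976] turn deg 0.4 units 0.008
```

View pics/z8.png

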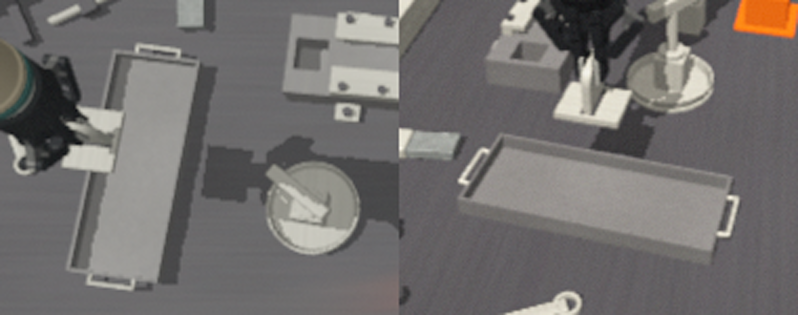

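>>> {"op": "step_arm", "data": {"series": [[[0,0,0,-0.006,0.007,0.1,1],[0,0,0,0,0,0.25,1],[0,0,0,0,0,0.25,1],[0,0,0,0,0,0.2,1],[0,0,0,0,0,0.1,1],[0,0,0,0,0,0.05,1],[0,0,0,0,0,0.015,1],[0,0,0,0,0,0.015,1],[0,0,0,0,0,0,1],[0,0,0,0,0,0,1]]]}}

```text
clock: 23.95
eef_pos: [515.2, 300.5, 45.3]
tool_rot: [3.14, -0.001, 1.452]
force: [-0.8, 0.2, -4.6]
width: 9.2
gripper_force: 59.2
```

```bash
python3 -c "
from h import *
to(513,300.5,41.5,83)"
```

```text
t23.9 P [515.2 300.5  45.3] psi 83.2 tilt [ 3.14e+00 -1.00e-03] w 9.2 g 59 F [-0.8  0.2 -4.6] M [-0.02 -0.02  0.01] q [-0.52  0.8  -0.09  1.81  0.12  0.53 -0.81]
tool shift mm [-0.2 -2.1  3.8] units [-0.002 -0.014  0.026] turn deg 0.2 units 0.004
```

Lower the last bit, release and rise.

>>> {"op": "step_arm", "data": {"series": [[[0,0,0,0,0,0.012,1],[0,0,0,0,0,0.012,1],[0,0,0,0,0,0.003,1],[0,0,0,0,0,0,1]]]}}

```text
clock: 24.35
eef_pos: [514.9, 300.3, 41.5]
tool_rot: [3.141, -0.001, 1.452]
force: [-1.1, -1.4, 5.4]
width: 9.0
gripper_force: 60.9
```

>>> {"op": "step_arm", "data": {"series": [[[0,0,0,0,0,0,0.5],[0,0,0,0,0,0,0],[0,0,0,0,0,0,0],[0,0,0,0,0,0,0],[0,0,0,0,0,-0.1,0],[0,0,0,0,0,-0.3,0],[0,0,0,0,0,-0.3,0],[0,0,0,0,0,-0.3,0],[0,0,0,0,0,-0.3,0],[0,0,0,0,0,0,0]]]}}

```text
clock: 25.35
eef_pos: [518.0, 302.4, 243.2]
tool_rot: [3.131, -0.009, 1.452]
force: [1.5, 0.5, 0.5]
width: 85.9
gripper_force: 0.0
```

```bash
python3 -c "
from h import *
to(451,51.4,None,51.7)
q=shot('side','s9');p=shot('top','t9');a=cv2.imread('pics/t9.png')[100:250,100:290];b=cv2.imread('pics/s9.png')[190:340,130:320]
cv2.imwrite('pics/z9.png',cv2.resize(np.hstack([a,b]),None,fx=2.1,fy=2.1,interpolation=2))
r=ctrl.recognise
for n in('lug_1','puller_bar'):print(n,[[np.round(x['centre'],1) for x in r(i,n)] for i in(p,q)])"
```

```text
t25.4 P [518.  302.4 243.2] psi 83.2 tilt [ 3.131 -0.009] w 85.9 g 0 F [1.5 0.5 0.5] M [ 0.02 -0.05  0.01] q [-0.5   0.54 -0.12  1.66  0.08  0.93 -0.77]
tool shift mm [-257.2  -36.7   -0. ] units [-1.715 -0.245 -0.   ] turn deg 31.5 units 0.699
lug_1 [[array([126.3, 177.3])], [array([223. , 300.2]), array([260.8, 217.2])]]
puller_bar [[array([203.6, 190.7])], [array([260.2, 216.1])]]
```

View pics/z9.png

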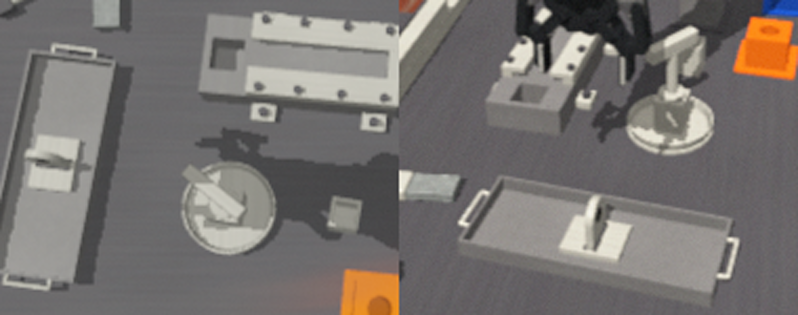

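>>> {"op": "step_arm", "data": {"series": [[[0,0,0,-0.15,-0.021,0,0],[0,0,0,-0.26,-0.037,0,0],[0,0,0,-0.26,-0.037,0,0],[0,0,0,-0.26,-0.037,0,0],[0,0,0,-0.26,-0.037,0,0],[0,0,0,-0.26,-0.037,0,0],[0,0,0,-0.265,-0.038,0,0],[0,0,0.18,0,0,0,0],[0,0,0.18,0,0,0,0],[0,0,0.18,0,0,0,0],[0,0,0.16,0,0,0,0],[0,0,0,0,0,0,0]]]}}

```text
clock: 26.85
eef_pos: [447.0, 48.8, 234.3]
tool_rot: [-3.14, 0.002, 0.902]
force: [1.2, -0.1, -0.1]
width: 85.5
gripper_force: 0.0
```

```bash
python3 -c "
from h import *
to(451,51.4,127.8,51.7)"
```

```text
t26.9 P [447.   48.8 234.3] psi 51.7 tilt [-3.14e+00  2.00e-03] w 85.5 g 0 F [ 1.2 -0.1 -0.1] M [-0.04 -0.01  0.  ] q [-0.19  0.34  0.03  2.05 -0.01  0.76 -0.83]
tool shift mm [  4.5   1.6 106.5] units [0.03 0.01 0.71] turn deg -0.0 units -0.001
```

>>> {"op": "step_arm", "data": {"series": [[[0,0,0,0.03,0.01,0,0],[0,0,0,0,0,0.15,0],[0,0,0,0,0,0.25,0],[0,0,0,0,0,0.2,0],[0,0,0,0,0,0.08,0],[0,0,0,0,0,0.02,0],[0,0,0,0,0,0,0],[0,0,0,0,0,0,0]]]}}

```text
clock: 27.65
eef_pos: [452.3, 51.7, 130.8]
tool_rot: [3.141, -0.001, 0.903]
force: [0.4, 0.3, -0.1]
width: 85.3
gripper_force: 0.0
```

```bash
python3 -c "
from h import *
to(451,51.4,127.8,51.7)"
```

```text
t27.6 P [452.3  51.7 130.8] psi 51.7 tilt [ 3.141e+00 -1.000e-03] w 85.3 g 0 F [ 0.4  0.3 -0.1] M [-0.04  0.04  0.03] q [-0.19  0.52  0.02  2.14 -0.02  0.47 -0.83]
tool shift mm [-1.  -0.8  3. ] units [-0.007 -0.006  0.02 ] turn deg 0.0 units 0.001
```

>>> {"op": "step_arm", "data": {"series": [[[0,0,0,-0.006,-0.005,0.018,0],[0,0,0,0,0,0,0],[0,0,0,0,0,0,1],[0,0,0,0,0,0,1],[0,0,0,0,0,0,1],[0,0,0,0,0,0,1],[0,0,0,0,0,0,1],[0,0,0,0,0,0,1],[0,0,0,0,0,-0.01,1],[0,0,0,0,0,-0.02,1],[0,0,0,0,0,0,1]]]}}

```text
clock: 28.75
eef_pos: [449.8, 51.3, 131.8]
tool_rot: [-3.141, 0.001, 0.902]
force: [-0.5, -0.1, -7.3]
width: 17.3
gripper_force: 59.1
```

>>> {"op": "step_arm", "data": {"series": [[[0,0,0,0,0,-0.1,1],[0,0,0,0,0,-0.2,1],[0,0,0,0,0,-0.2,1],[0,0,0,0,0,-0.12,1],[0,0,0,0,0,0,1],[0,0,0,0,0,0,1]]]}}

```text
clock: 29.35
eef_pos: [449.6, 51.2, 224.3]
tool_rot: [-3.141, 0.001, 0.902]
force: [-0.8, -0.1, -8.2]
width: 17.1
gripper_force: 59.8
```

```bash
python3 -c "
from h import *
to(666.5,56.7,None,51.7)"
```

```text
t29.4 P [449.6  51.2 224.3] psi 51.7 tilt [-3.141e+00  1.000e-03] w 17.1 g 60 F [-0.8 -0.1 -8.2] M [0.05 0.13 0.04] q [-0.19  0.36  0.03  2.05 -0.01  0.73 -0.83]
tool shift mm [138.8 166.8  -0. ] units [ 0.925  1.112 -0.   ] turn deg -0.0 units -0.000
```

>>> {"op": "step_arm", "data": {"series": [[[0,0,0,0.1,0.12,0,1],[0,0,0,0.17,0.204,0,1],[0,0,0,0.19,0.229,0,1],[0,0,0,0.19,0.229,0,1],[0,0,0,0.17,0.204,0,1],[0,0,0,0.105,0.126,0,1],[0,0,0,0,0,0.1,1],[0,0,0,0,0,0.1,1],[0,0,0,0,0,0,1],[0,0,0,0,0,0,1]]]}}

```text
clock: 30.35
eef_pos: [666.0, 56.7, 192.8]
tool_rot: [-3.139, 0.003, 0.902]
force: [-0.2, -0.7, -6.9]
width: 17.1
gripper_force: 59.9
```

```bash
python3 -c "
from h import *
to(666.5,56.7,174,51.7)
q=shot('side','s10');p=shot('top','t10');a=cv2.imread('pics/t10.png')[75:165,140:250];b=cv2.imread('pics/s10.png')[170:260,140:250]
cv2.imwrite('pics/z10.png',cv2.resize(np.hstack([a,b]),None,fx=3.6,fy=3.6,interpolation=2))"
```

```text
t30.4 P [666.   56.7 192.8] psi 51.7 tilt [-3.139e+00  3.000e-03] w 17.1 g 60 F [-0.2 -0.7 -6.9] M [-0.03 -0.15  0.02] q [-0.14  0.7   0.03  1.5  -0.02  0.95 -0.78]
tool shift mm [ 0.4  0.4 18.8] units [0.002 0.003 0.125] turn deg -0.0 units -0.000
```

View pics/z10.png

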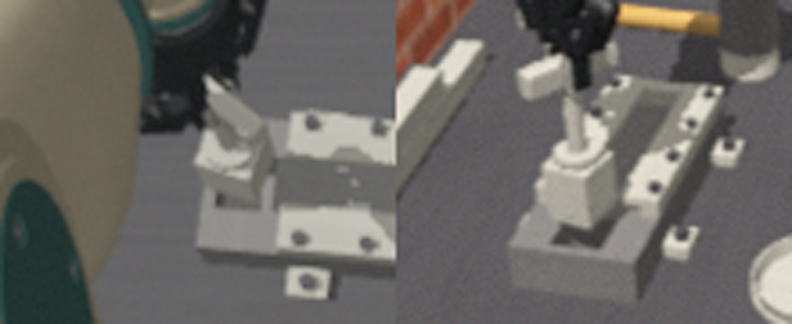

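```bash
python3 -c "
from h import *
a=cv2.imread('pics/t10.png')[100:150,188:228];b=cv2.imread('pics/s10.png')[200:250,170:210]
cv2.imwrite('pics/z11.png',cv2.resize(np.hstack([a,b]),None,fx=10,fy=10,interpolation=2))"
```

```text
(no output)
```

View pics/z11.png

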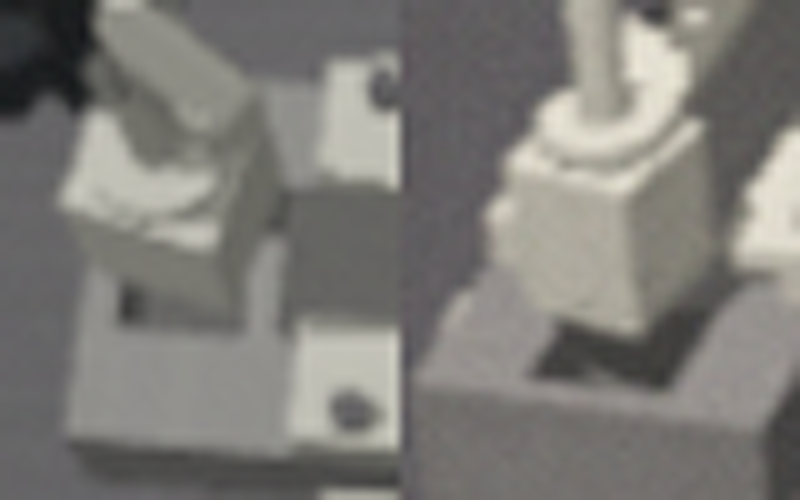

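```bash
python3 -c "
from h import *
p=shot('top');q=shot('side')
A=lambda u,v:(188+u/10-.45,100+v/10-.45)
B=lambda u,v:(170+(u-400)/10-.45,200+v/10-.45)
def yaw(c,a,b,z):
    X=unproj(c,a,z);Y=unproj(c,b,z);d=Y-X;print(np.round(X,1),np.round(Y,1),'len %.1f ang %.1f'%(np.linalg.norm(d),np.degrees(np.arctan2(d[1],d[0]))))
yaw(p,A(65,205),A(218,246),121);yaw(p,A(218,246),A(262,130),121);yaw(p,A(65,205),A(95,110),121)
yaw(q,B(518,165),B(627,190),121);yaw(q,B(627,190),B(705,125),121)
yaw(q,B(632,332),B(525,290),66)
to()"
```

```text
[653.7  83.7 121. ] [642.2  41.4 121. ] len 43.9 ang -105.2
[642.2  41.4 121. ] [676.   30.1 121. ] len 35.7 ang -18.4
[653.7  83.7 121. ] [681.5  76.4 121. ] len 28.7 ang -14.8
[688.2  70.7 121. ] [651.5  79.9 121. ] len 37.8 ang 166.0
[651.5  79.9 121. ] [637.6  40.5 121. ] len 41.8 ang -109.5
[655.2  76.3  66. ] [694.8  58.4  66. ] len 43.4 ang -24.3
t30.6 P [667.8  56.8 195.7] psi 51.7 tilt [ 3.141e+00 -1.000e-03] w 17.3 g 60 F [ 0.6 -0.  -7.2] M [ 0.04 -0.05  0.04] q [-0.14  0.69  0.03  1.49 -0.02  0.95 -0.78]
tool shift mm [ 0.  0. -0.] units [ 0.  0. -0.] turn deg 0.0 units 0.000
```

>>> {"op": "step_arm", "data": {"series": [[[0,0,-0.03,0,0,0,1],[0,0,-0.05,0,0,0,1],[0,0,-0.05,0,0,0,1],[0,0,-0.05,0,0,0,1],[0,0,-0.04,0,0,0,1],[0,0,-0.03,0,0,0,1],[0,0,0,0,0,0,1],[0,0,0,0,0,0,1]]]}}

```text
clock: 31.35
eef_pos: [667.4, 56.7, 195.1]
tool_rot: [3.141, -0.0, 1.098]
force: [-0.7, -0.0, -8.0]
width: 17.3
gripper_force: 59.8
```

```bash
python3 -c "
from h import *
to(666.5,56.7,174,63)
q=shot('side','s12');p=shot('top','t12')
a=cv2.imread('pics/t12.png')[100:150,188:228];b=cv2.imread('pics/s12.png')[200:250,170:210]
cv2.imwrite('pics/z12.png',cv2.resize(np.hstack([a,b]),None,fx=10,fy=10,interpolation=2))"
```

```text
t31.4 P [667.4  56.7 195.1] psi 62.9 tilt [ 3.141 -0.   ] w 17.3 g 60 F [-0.7 -0.  -8. ] M [ 0.01 -0.03 -0.  ] q [-0.11  0.69 -0.02  1.49  0.02  0.95 -0.61]
tool shift mm [-0.4 -0.8 21.1] units [-0.003 -0.005  0.141] turn deg -0.1 units -0.002
```

View pics/z12.png

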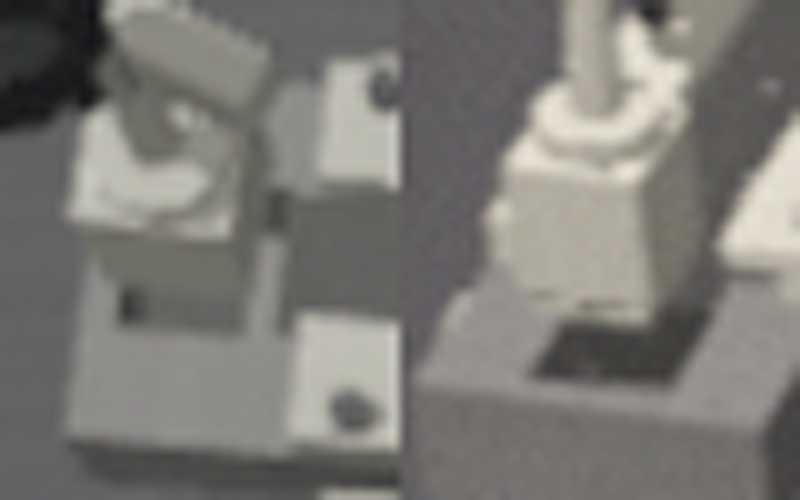

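>>> {"op": "step_arm", "data": {"series": [[[0,0,-0.02,-0.003,-0.004,0.05,1],[0,0,0,0,0,0.05,1],[0,0,0,0,0,0.04,1],[0,0,0,0,0,0,1],[0,0,0,0,0,0,1]]]}}

```text
clock: 31.95
eef_pos: [666.5, 56.6, 173.6]
tool_rot: [-3.141, 0.0, 1.114]
force: [0.6, 0.4, -6.3]
width: 16.9
gripper_force: 59.9
```

```bash
python3 -c "
from h import *
to(666.5,56.7,165,63)"
```

```text
t31.9 P [666.5  56.6 173.6] psi 63.8 tilt [-3.141  0.   ] w 16.9 g 60 F [ 0.6  0.4 -6.3] M [ 0.01 -0.05 -0.02] q [-0.11  0.72 -0.03  1.52  0.02  0.91 -0.6 ]
tool shift mm [0.1 0.  8.6] units [0.001 0.    0.057] turn deg 0.8 units 0.018
```

>>> {"op": "step_arm", "data": {"series": [[[0,0,0,0,0,0.015,1],[0,0,0,0,0,0.015,1],[0,0,0,0,0,0.015,1],[0,0,0,0,0,0.015,1],[0,0,0,0,0,0,1]]]}}

```text
clock: 32.45
eef_pos: [666.3, 56.6, 164.6]
tool_rot: [-3.141, 0.0, 1.114]
force: [0.8, 0.1, -8.0]
width: 17.1
gripper_force: 59.8
```

```bash
python3 -c "
from h import *
to(666.5,56.7,155,63)"
```

```text
t32.5 P [666.3  56.6 164.6] psi 63.8 tilt [-3.141  0.   ] w 17.1 g 60 F [ 0.8  0.1 -8. ] M [ 0.03  0.03 -0.01] q [-0.11  0.73 -0.03  1.52  0.02  0.89 -0.6 ]
tool shift mm [0.2 0.1 9.6] units [0.001 0.001 0.064] turn deg 0.8 units 0.019
```

Plug is in the pocket with no contact force yet; I continue.

>>> {"op": "step_arm", "data": {"series": [[[0,0,0,0,0,0.016,1],[0,0,0,0,0,0.016,1],[0,0,0,0,0,0.016,1],[0,0,0,0,0,0.016,1],[0,0,0,0,0,0,1]]]}}

```text
clock: 32.95
eef_pos: [666.2, 56.6, 154.9]
tool_rot: [-3.141, 0.001, 1.114]
force: [-0.7, 0.4, -7.4]
width: 17.2
gripper_force: 59.7
```

```bash
python3 -c "
from h import *
to(666.5,56.7,132,63)"
```

```text
t33.0 P [666.2  56.6 154.9] psi 63.8 tilt [-3.141e+00  1.000e-03] w 17.2 g 60 F [-0.7  0.4 -7.4] M [0.03 0.04 0.04] q [-0.11  0.74 -0.03  1.53  0.02  0.87 -0.6 ]
tool shift mm [ 0.2  0.2 22.9] units [0.001 0.001 0.153] turn deg 0.8 units 0.019
```

>>> {"op": "step_arm", "data": {"series": [[[0,0,0,0,0,0.025,1],[0,0,0,0,0,0.03,1],[0,0,0,0,0,0.03,1],[0,0,0,0,0,0.03,1],[0,0,0,0,0,0.025,1],[0,0,0,0,0,0.015,1],[0,0,0,0,0,0.008,1],[0,0,0,0,0,0.008,1],[0,0,0,0,0,0,1]]]}}

```text
clock: 33.85
eef_pos: [667.1, 56.4, 130.4]
tool_rot: [3.14, -0.0, 1.114]
force: [0.1, -0.3, -2.8]
width: 17.1
gripper_force: 60.5
```

```bash
python3 -c "
from h import *
to(666.5,56.7,128.5,63)"
```

```text
t33.9 P [667.1  56.4 130.4] psi 63.8 tilt [ 3.14 -0.  ] w 17.1 g 60 F [ 0.1 -0.3 -2.8] M [-0.29  0.09 -0.05] q [-0.11  0.77 -0.03  1.55  0.03  0.83 -0.6 ]
tool shift mm [-0.  -0.7  1.9] units [-0.    -0.005  0.013] turn deg 0.8 units 0.018
```

>>> {"op": "step_arm", "data": {"series": [[[0,0,-0.1,0,0,-0.001,1],[0,0,-0.18,0,0,-0.003,1],[0,0,-0.18,0,0,-0.003,1],[0,0,-0.18,0,0,-0.003,1],[0,0,-0.18,0,0,-0.003,1],[0,0,-0.18,0,0,-0.003,1],[0,0,-0.18,0,0,-0.003,1],[0,0,-0.18,0,0,-0.003,1],[0,0,-0.18,0,0,-0.003,1],[0,0,0,0,0,0,1]]]}}

```text
clock: 34.85
eef_pos: [666.7, 55.8, 133.8]
tool_rot: [-3.142, 0.0, 2.323]
force: [-0.7, -1.9, -1.2]
width: 17.1
gripper_force: 60.6
```

```bash
python3 -c "
from h import *
to(666.5,56.7,None,215.4)"
```

```text
t34.9 P [666.7  55.8 133.8] psi 133.1 tilt [-3.142  0.   ] w 17.1 g 61 F [-0.7 -1.9 -1.2] M [-0.37  0.23 -0.01] q [ 0.08  0.78 -0.36  1.54  0.33  0.88  0.35]
tool shift mm [ 0.8  0.5 -0. ] units [ 0.006  0.003 -0.   ] turn deg -82.3 units -1.829
```

>>> {"op": "step_arm", "data": {"series": [[[0,0,-0.18,0,0,-0.005,1],[0,0,-0.18,0,0,-0.003,1],[0,0,-0.18,0,0,-0.003,1],[0,0,-0.18,0,0,-0.003,1],[0,0,-0.18,0,0,-0.003,1],[0,0,-0.18,0,0,-0.003,1],[0,0,-0.18,0,0,-0.003,1],[0,0,-0.18,0,0,-0.003,1],[0,0,-0.18,0,0,-0.003,1],[0,0,-0.18,0,0,-0.003,1],[0,0,-0.06,0,0,0,1],[0,0,0,0,0,0,1]]]}}

```text
clock: 36.05
eef_pos: [666.7, 55.4, 138.3]
tool_rot: [-3.141, -0.001, -2.503]
force: [-0.1, -1.8, -3.2]
width: 17.1
gripper_force: 60.5
```

```bash
python3 -c "
from h import *
to(666.5,56.7,None,215.4)"
```

```text
t36.0 P [666.7  55.4 138.3] psi -143.4 tilt [-3.141e+00 -1.000e-03] w 17.1 g 61 F [-0.1 -1.8 -3.2] M [-0.55  0.15 -0.01] q [ 0.27  0.86 -0.74  1.53  0.65  1.01  1.56]
tool shift mm [-0.6  1.2 -0. ] units [-0.004  0.008 -0.   ] turn deg 1.2 units 0.027
```

>>> {"op": "step_arm", "data": {"series": [[[0,0,0,-0.004,0.006,-0.01,1],[0,0,0,0,0,-0.015,1],[0,0,0,0,0,-0.015,1],[0,0,0,0,0,-0.015,1],[0,0,0,0,0,0,1]]]}}

```text
clock: 36.55
eef_pos: [666.6, 57.9, 147.1]
tool_rot: [-3.141, 0.0, -2.499]
force: [-0.8, -1.5, -2.0]
width: 17.1
gripper_force: 60.6
```

```bash
python3 -c "
from h import *
to(666.5,56.7,None,215.4)
q=shot('side','s13')
print([np.round(r['centre'],1) for r in ctrl.recognise(q,'plug')])"
```

```text
t36.5 P [666.6  57.9 147.1] psi -143.2 tilt [-3.141  0.   ] w 17.1 g 61 F [-0.8 -1.5 -2. ] M [-0.59  0.31 -0.05] q [ 0.27  0.85 -0.75  1.52  0.64  1.02  1.57]
tool shift mm [ 0.8 -0.9 -0. ] units [ 0.005 -0.006 -0.   ] turn deg 1.4 units 0.032
[array([191.9, 235.7]), array([190.2, 210.7])]
```

>>> {"op": "step_arm", "data": {"series": [[[0,0,0,0.002,-0.003,-0.04,1],[0,0,0,0,0,-0.06,1],[0,0,0,0,0,-0.1,1],[0,0,0,0,0,-0.15,1],[0,0,0,0,0,-0.2,1],[0,0,0,0,0,-0.1,1],[0,0,0,0,0,0,1],[0,0,0.1,0,0,0,1],[0,0,0.18,0,0,0,1],[0,0,0.18,0,0,0,1],[0,0,0.18,0,0,0,1],[0,0,0.18,0,0,0,1]]]}}

```text
clock: 37.85
eef_pos: [665.8, 57.2, 242.6]
tool_rot: [-3.142, -0.002, 3.135]
force: [0.6, -0.4, -2.4]
width: 17.4
gripper_force: 60.5
```

>>> {"op": "step_arm", "data": {"series": [[[0,0,0.18,0,0,0,1],[0,0,0.18,0,0,0,1],[0,0,0.18,0,0,0,1],[0,0,0.18,0,0,0,1],[0,0,0.18,0,0,0,1],[0,0,0.06,0,0,0,1],[0,0,0,0,0,0,1],[0,0,0,0,0,0,1]]]}}

```text
clock: 38.65
eef_pos: [666.0, 57.4, 243.2]
tool_rot: [-3.141, -0.001, 2.388]
force: [-0.3, 1.0, -3.2]
width: 16.8
gripper_force: 60.5
```

```bash
python3 -c "
from h import *
to(434.2,-288.1,None,136.7)
q=shot('side','s14');b=cv2.imread('pics/s14.png')[215:255,165:215]
cv2.imwrite('pics/z14.png',cv2.resize(b,None,fx=8,fy=8,interpolation=2))"
```

```text
t38.6 P [666.   57.4 243.2] psi 136.8 tilt [-3.141e+00 -1.000e-03] w 16.8 g 60 F [-0.3  1.  -3.2] M [-0.01  0.01 -0.02] q [ 0.12  0.68 -0.45  1.44  0.31  1.1   0.44]
tool shift mm [ -67.2 -410.6   -0. ] units [-0.448 -2.737 -0.   ] turn deg 0.1 units 0.003
```

View pics/z14.png

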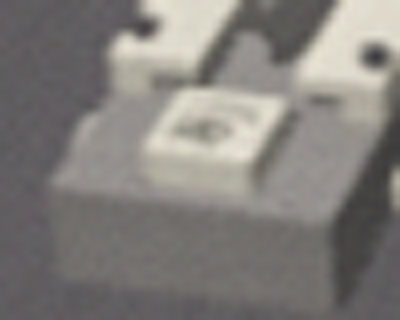

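>>> {"op": "step_arm", "data": {"series": [[[0,0,0,-0.025,-0.15,0,1],[0,0,0,-0.045,-0.27,0,1],[0,0,0,-0.045,-0.28,0,1],[0,0,0,-0.045,-0.28,0,1],[0,0,0,-0.045,-0.28,0,1],[0,0,0,-0.045,-0.28,0,1],[0,0,0,-0.045,-0.28,0,1],[0,0,0,-0.045,-0.28,0,1],[0,0,0,-0.045,-0.27,0,1],[0,0,0,-0.04,-0.247,0,1],[0,0,0,-0.02,-0.12,0,1],[0,0,0,0,0,0,1]]]}}

```text
clock: 39.9
eef_pos: [431.2, -291.0, 243.8]
tool_rot: [-3.139, -0.0, 2.381]
force: [-0.3, -0.6, -3.8]
width: 17.1
gripper_force: 60.5
```

```bash
python3 -c "
from h import *
to(434.2,-288.1,175,136.7)"
```

```text
t39.9 P [ 431.2 -291.   243.8] psi 136.4 tilt [-3.139 -0.   ] w 17.1 g 60 F [-0.3 -0.6 -3.8] M [-0.01 -0.    0.01] q [ 0.86  0.46 -0.47  1.85  0.26  0.89  1.08]
tool shift mm [-0.1  4.2 68.8] units [-0.001  0.028  0.459] turn deg -0.3 units -0.006
```

>>> {"op": "step_arm", "data": {"series": [[[0,0,-0.006,0,0.027,0.05,1],[0,0,0,0,0,0.15,1],[0,0,0,0,0,0.15,1],[0,0,0,0,0,0.1,1],[0,0,0,0,0,0,1],[0,0,0,0,0,0,1]]]}}

```text
clock: 40.5
eef_pos: [437.7, -283.1, 176.5]
tool_rot: [3.14, -0.0, 2.394]
force: [0.3, -0.1, -2.8]
width: 17.2
gripper_force: 60.3
```

```bash
python3 -c "
from h import *
to(434.2,-288.1,150,136.7)"
```

```text
t40.5 P [ 437.7 -283.1  176.5] psi 137.2 tilt [ 3.14 -0.  ] w 17.2 g 60 F [ 0.3 -0.1 -2.8] M [ 0.02 -0.06  0.03] q [ 0.81  0.55 -0.43  1.92  0.33  0.74  1.01]
tool shift mm [-0.9 -6.1 26.5] units [-0.006 -0.04   0.177] turn deg 0.5 units 0.010
```

>>> {"op": "step_arm", "data": {"series": [[[0,0,0.01,-0.006,-0.04,0,1],[0,0,0,0,0,0,1],[0,0,0,0,0,0,1],[0,0,0,0,0,0,1]]]}}

```text
clock: 40.9
eef_pos: [433.4, -289.7, 177.0]
tool_rot: [3.141, 0.001, 2.383]
force: [0.8, -0.4, -2.8]
width: 17.1
gripper_force: 60.5
```

```bash
python3 -c "
from h import *
to(434.2,-288.1,145,136.7)"
```

```text
t40.9 P [ 433.4 -289.7  177. ] psi 136.5 tilt [3.141e+00 1.000e-03] w 17.1 g 61 F [ 0.8 -0.4 -2.8] M [ 0.02 -0.02 -0.  ] q [ 0.83  0.55 -0.43  1.93  0.33  0.74  1.02]
tool shift mm [ 0.5  1.8 32. ] units [0.003 0.012 0.214] turn deg -0.2 units -0.004
```

>>> {"op": "step_arm", "data": {"series": [[[0,0,0,0.002,0.008,0,1],[0,0,0,0,0,0,1],[0,0,0,0,0,0.04,1],[0,0,0,0,0,0.05,1],[0,0,0,0,0,0.05,1],[0,0,0,0,0,0.05,1],[0,0,0,0,0,0.02,1],[0,0,0,0,0,0,1],[0,0,0,0,0,0,1]]]}}

```text
clock: 41.8
eef_pos: [433.9, -288.5, 145.1]
tool_rot: [3.141, 0.0, 2.383]
force: [-1.0, 0.2, -2.7]
width: 17.2
gripper_force: 60.5
```

```bash
python3 -c "
from h import *
to(434.2,-288.1,128.6,136.7)"
```

```text
t41.8 P [ 433.9 -288.5  145.1] psi 136.6 tilt [3.141 0.   ] w 17.2 g 60 F [-1.   0.2 -2.7] M [-0.01 -0.02  0.02] q [ 0.8   0.59 -0.4   1.95  0.36  0.66  0.99]
tool shift mm [ 0.1  0.5 16.5] units [0.    0.003 0.11 ] turn deg -0.1 units -0.003
```

>>> {"op": "step_arm", "data": {"series": [[[0,0,0,0,0.002,0.04,1],[0,0,0,0,0,0.04,1],[0,0,0,0,0,0.015,1],[0,0,0,0,0,0.01,1],[0,0,0,0,0,0.005,1],[0,0,0,0,0,0,1]]]}}

```text
clock: 42.4
eef_pos: [433.9, -288.2, 128.8]
tool_rot: [-3.141, -0.0, 2.383]
force: [-1.3, 0.1, -0.2]
width: 17.5
gripper_force: 60.7
```

```bash
python3 -c "
from h import *
to(434.2,-288.1,128.6,136.7)"
```

```text
t42.4 P [ 433.9 -288.2  128.8] psi 136.6 tilt [-3.141 -0.   ] w 17.5 g 61 F [-1.3  0.1 -0.2] M [ 0.14  0.24 -0.02] q [ 0.79  0.62 -0.38  1.97  0.38  0.63  0.97]
tool shift mm [-0.1  0.3  0.2] units [-0.001  0.002  0.001] turn deg -0.1 units -0.003
```

Contact on the stand; release and rise.

>>> {"op": "step_arm", "data": {"series": [[[0,0,0,0,0,0.003,1],[0,0,0,0,0,0,0.5],[0,0,0,0,0,0,0],[0,0,0,0,0,0,0],[0,0,0,0,0,0,0],[0,0,0,0,0,-0.1,0],[0,0,0,0,0,-0.2,0],[0,0,0,0,0,-0.3,0],[0,0,0,0,0,-0.2,0],[0,0,0,0,0,0,0],[0,0,0,0,0,0,0]]]}}

```text
clock: 43.5
eef_pos: [434.0, -288.5, 248.5]
tool_rot: [-3.142, 0.001, 2.383]
force: [-0.6, -0.4, -0.0]
width: 85.8
gripper_force: 0.0
```

```bash
python3 -c "
from h import *
to()
q=shot('side','s15');p=shot('top','t15')
q0=cv2.imread('pics/side0.png',0);t0=cv2.imread('pics/top0.png',0)
for n in('puller_bar','puller','lug_1','plug','can','offcut','magnet'):print(n,[[(np.round(x['centre'],1).tolist(),round(x['score'],2)) for x in ctrl.recognise(i,n)][:2] for i in(p,q)])
# same puller patch as at the start?
b=cv2.imread('pics/s15.png',0)
for nm,(x0,y0,x1,y1) in dict(puller=(258,155,292,205),plug=(172,218,206,250),can=(226,150,248,195),offcut=(260,205,278,228),magnet=(250,170,262,188)).items():
    print(nm,'mean diff',np.abs(b[y0:y1,x0:x1].astype(int)-q0[y0:y1,x0:x1]).mean().round(1))
print('tray lug',proj(q,[514.9,300.3,40]),proj(p,[514.9,300.3,40]))"
```

```text
t43.5 P [ 434.  -288.5  248.5] psi 136.5 tilt [-3.142e+00  1.000e-03] w 85.8 g 0 F [-0.6 -0.4 -0. ] M [-0.04  0.01 -0.06] q [ 0.86  0.46 -0.48  1.85  0.26  0.9   1.08]
tool shift mm [ 0.  0. -0.] units [ 0.  0. -0.] turn deg 0.0 units 0.000
puller_bar [[([330.2, 198.4], 0.76)], [([275.1, 167.8], 0.72)]]
puller [[([332.4, 200.6], 0.77), ([344.0, 149.0], 0.65)], [([272.9, 171.7], 0.5)]]
lug_1 [[([127.7, 177.3], 0.84)], [([223.5, 301.4], 0.57)]]
plug [[], [([194.1, 230.8], 0.65), ([222.4, 300.6], 0.32)]]
can [[([345.3, 149.4], 0.71), ([263.6, 203.0], 0.63)], [([241.7, 169.8], 0.56), ([204.6, 216.1], 0.37)]]
offcut [[([263.8, 200.8], 0.52)], [([267.4, 215.4], 0.48)]]
magnet [[([321.9, 206.7], 0.61), ([331.2, 199.9], 0.58)], [([263.5, 180.3], 0.52)]]
puller mean diff 5.8
plug mean diff 2.3
can mean diff 1.9
offcut mean diff 2.0
magnet mean diff 2.0
tray lug [222.81058645 294.08834843] [122.38010237 175.22220702]
```

```bash
python3 -c "
from h import *
print(ctrl.finish_job())"
```

```text
the job is handed in; nothing more can be done
None
```

The job is handed in: the one lug present stands upright in the tray, the plug is back home in its pocket and the puller is back in its stand, with the can, magnet and offcut not moved, at about 44 s of robot time.

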